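Empty the ball cup and nest the parts tubs on the return square

ROBOT

A 6-joint arm with a two-finger parallel gripper is mounted at the origin on the work surface. World frame = base frame: x ahead of the robot, y to its left, z up, the work surface at z = 0. Lengths are in m, angles in rad, forces in N, time in s.
With the tool pointing down it reaches from about 0.3 to 0.825 m from the base axis. Payload 5.4 kg.
Tool frame: the origin (TCP) lies at the very end of the fingers, on their centre line; the grasp point (between the pads) lies 19 mm behind it; z points along the fingers, y is the line along which they close (so a half turn about z gives the same grasp; the last joint's range is limited). The gripper opens to 92 mm and grips with 3 to 60 N. Pads are 20 mm wide; open, the fingers measure 128 mm over their backs; the gripper's body (75 mm by 189 mm) begins 69 mm behind the grasp point.
Start: joints at [1.134, 0.158, 1.597, -0, 1.386, -0.21], TCP at [0.129, 0.56, 0.215] pointing down, gripper open.
Joint ranges: [-2.91, 2.91], [-0.94, 2.29], [0.18, 2.7], [-1.29, 4.43], [0.17, 2.64], [-3, 3]. Speed limits (rad/s): [2.57, 2.57, 3.14, 3.14, 3.14, 3.14].

INTERFACE

Orientations are given as [roll, pitch, yaw] about the fixed x, y, z axes, in that order (R = Rz(yaw) Ry(pitch) Rx(roll)).
In Python, from plant import bot, snapshot, calibration gives the robot as it stands. The module is installed in compiled form; this text tells all that it offers.
- The arm moves only by the shell command python3 -m inch 'ROWS' [FORCE]. ROWS is JSON, a list of rows, each a list of 5 numbers: the closure, from 0 (fully open) to 1 (shut), then the shift along the world's x, y, z in mm, then the turn about the world's z in rad. A call has 1 to 5 rows; each row shifts and turns the commanded pose from where the row before left it; what a row does not reach is not made up. A row lasts 1/10 s, in which the tool goes at most 50 mm and 8.59 degrees, less where a joint would pass 70% of its speed; a pose out of reach is approached as far as the arm can. A call with a gripper value outside its range is refused whole. The fingers move at their own pace and stop on an object; FORCE is the grip in N (left out, the last holds). Time passes only in rows, so rows that do not move let the fingers close. It gives the time, the measured TCP pose, the force, the opening and the grip force at its end, in the units of the state.
- bot.observe(): the state, without advancing time (a new reading comes with each control period).
- snapshot(name): name is "scene" or "top" or "wrist"; returns the picture (480x640x3 uint8, red, green, blue); there is no depth.
- calibration(name): a dict with "mtx" (3x3 intrinsics, pixels), "pose" (4x4, takes a point from camera to world coordinates); the wrist camera has in their place "mount" (4x4, takes a point from camera to tool coordinates, whose origin is the TCP and whose axes are the flange's). Camera axes: x right, y down, z forward; pixel columns grow to the right and rows downward; lengths in m; the calibration is good to about 2 mm. A picture is of the moment at which its call begins: read the wrist's pose just before it. calibration takes no time and is no camera call.
- bot.close_job(): hands the job in; it is judged then, once.
The state is a dict: "time_s": time; "joint_pos": joint angles; "joint_vel": joint speeds; "tau": joint torques, N m; "eef_pos": TCP position; "ee_rot": TCP orientation; "force": force on the tool from outside, world axes, zero at the start; "ft_torque": the same for the moment, N m; "gripper_width": finger opening in m; "gripper_force": force on a finger pad.
Only numpy, scipy, OpenCV 4.12 (cv2) and the standard library are available. Lean on these libraries where they do the work, as an engineer would, in place of code of your own. Each camera call takes 0.05 s, during which the arm holds its last target. There are 200 camera calls.

TASK

Clear up the assembly bench: slide the wide grey tub along the bench, without lifting or tipping it, to lie wholly inside the yellow taped square, and pour all five white balls from the orange cup into the green parts bin. Nest the containers in the square in size order, blue tub in grey tub and empty orange cup in blue tub, each set down (not dropped in) upright and fully home. Do not knock over or shift the tin, the two valve housings or the oil bottle.

Things in the scene. Friction and masses are not known exactly. Their poses are not given: they have to be found in the camera images.
- wide_tub: Round grey open plastic tub, straight upright wall: outer diameter 116, height 50, wall 5, floor 5 thick, about 0.4 kg (0.28 to 0.56). Too wide to grasp across; slides on the bench when pushed from outside or by closed fingertips put low inside it and brought gently against its wall. Origin: centre of its underside; z up its axis.
- middle_tub: Round blue open plastic tub, straight upright wall: outer diameter 68, height 100, wall 4, floor 5 thick, about 0.14 kg, empty. Origin: centre of its underside; z up. Standing in the wide tub its underside is 5 above that tub's underside and its rim 55 above that tub's rim.
- ball_cup: Tall narrow orange open plastic cup, straight upright wall: outer diameter 48, inner 41, height 130, wall 3.5, floor 5 thick, about 0.12 kg, with five white balls in it (0.1 kg together, filling the lowest 110 or so). Origin: centre of its underside; z up. Standing in the middle tub its underside is 5 above that tub's underside and its rim 35 above that tub's rim.
- parts_bin: Square green open bin fixed to the bench: 130 x 130 outside, height 60, wall 5. Origin: centre of its underside; x and y along its sides.
- return_square: Square marked flat on the bench in 12 mm wide yellow tape, 150 x 150 inside the tape. Nothing to bump into. Origin: its centre, on the bench; x and y along its sides.
- black_can: Bystander: black tin with a yellow band, diameter 66, height 85, 0.5 kg. Origin: centre of its underside.
- housing_a: Bystander: grey cone-shaped valve housing with black cap, foot diameter 60, height 92, cap diameter 42, 0.4 kg. Origin: centre of its underside.
- housing_b: Bystander: a second valve housing, same size as housing_a. Origin: centre of its underside.
- oil_bottle: Bystander: white oil bottle with blue label and red cap, diameter 50, height 130, 0.4 kg. Origin: centre of its underside.
- ball1_center (a point): Centre of one of the five loose white polished PTFE check-valve balls, slippery (friction about 0.12), diameter 24, 20 g; starts inside the ball cup.
- ball2_center (a point): Centre of one of the five loose white polished PTFE check-valve balls, slippery (friction about 0.12), diameter 24, 20 g; starts inside the ball cup.
- ball3_center (a point): Centre of one of the five loose white polished PTFE check-valve balls, slippery (friction about 0.12), diameter 24, 20 g; starts inside the ball cup.
- ball4_center (a point): Centre of one of the five loose white polished PTFE check-valve balls, slippery (friction about 0.12), diameter 24, 20 g; starts inside the ball cup.
- ball5_center (a point): Centre of one of the five loose white polished PTFE check-valve balls, slippery (friction about 0.12), diameter 24, 20 g; starts inside the ball cup.
Not all that is in view belongs to the job. Of the things that look like the wide_tub, take the one that is nearest to the robot's base at the start.

How it is judged:
At the end, for the whole second after the job is handed in: Wide tub upright on the bench, centre within 20 mm of the square's along each side; middle tub on its floor, cup on the middle tub's floor (under 10 mm up, tilt under 0.12 rad), at rest; five balls in the bin below its rim; bystanders upright within 30 mm of their start (x of wide_tub in the frame of return_square between -0.02 and 0.02 m and y of wide_tub in the frame of return_square between -0.02 and 0.02 m and height (world z) of wide_tub below 0.005 m and angle between wide_tub's own z axis and vertical below 0.1 rad and horizontal distance between middle_tub and wide_tub below 0.025 m and z of middle_tub in the frame of wide_tub between 0 and 0.01 m and angle between each of middle_tub, ball_cup's own z axis and vertical below 0.12 rad and horizontal distance between ball_cup and middle_tub below 0.015 m and z of ball_cup in the frame of middle_tub between 0 and 0.01 m and x of ball1_center in the frame of parts_bin between -0.062 and 0.062 m and y of ball1_center in the frame of parts_bin between -0.062 and 0.062 m and height (world z) of each of ball1_center, ball2_center, ball3_center, ball4_center, ball5_center below 0.06 m and x of ball2_center in the frame of parts_bin between -0.062 and 0.062 m and y of ball2_center in the frame of parts_bin between -0.062 and 0.062 m and x of ball3_center in the frame of parts_bin between -0.062 and 0.062 m and y of ball3_center in the frame of parts_bin between -0.062 and 0.062 m and x of ball4_center in the frame of parts_bin between -0.062 and 0.062 m and y of ball4_center in the frame of parts_bin between -0.062 and 0.062 m and x of ball5_center in the frame of parts_bin between -0.062 and 0.062 m and y of ball5_center in the frame of parts_bin between -0.062 and 0.062 m and linear speed of each of wide_tub, middle_tub, ball_cup below 0.02 m/s and distance of each of black_can, housing_a, housing_b, oil_bottle from where it was at the start of the episode below 0.03 m and angle between each of black_can, housing_a, housing_b, oil_bottle's own z axis and vertical below 0.2 rad); the robot touches nothing.
It fails at once if the wide tub is lifted off the bench or tipped (height (world z) of wide_tub above 0.015 m or angle between wide_tub's own z axis and vertical above 0.3 rad).
It fails at once if the middle tub is let go more than about 25 mm above the wide tub's floor (dropped in) (contact force between middle_tub and the fingers below 0.01 N and horizontal distance between middle_tub and wide_tub below 0.05 m and z of middle_tub in the frame of wide_tub above 0.03 m and angle between middle_tub's own z axis and vertical below 0.8 rad).
It fails at once if the ball cup is let go more than about 25 mm above the middle tub's floor (dropped in) (contact force between ball_cup and the fingers below 0.01 N and horizontal distance between ball_cup and middle_tub below 0.03 m and z of ball_cup in the frame of middle_tub above 0.03 m and angle between ball_cup's own z axis and vertical below 0.8 rad).
It fails at once if the tin, a valve housing or the oil bottle is knocked over or shifted by more than 30 mm (distance of any of black_can, housing_a, housing_b, oil_bottle from where it was at the start of the episode above 0.03 m or angle between any of black_can, housing_a, housing_b, oil_bottle's own z axis and vertical above 0.35 rad).
It also fails if it takes over 72 s, if anything falls off the work surface, if the arm or the gripper's body presses on something with over 40 N, if the wrist force passes 120 N, or if a joint passes its speed limit or range.

## Working session

There is one attempt and no reset: what is moved stays moved. The work goes in short steps, Python scripts to look and compute and a shell command to move; the robot and the scene stay as the last step left them, time stands still between calls to the robot, and variables do not carry over. Pictures are saved under pics/ and viewed, at most 10 in all, crops included, and the job is handed in when it is done.

```bash
mkdir -p pics
python3 - <<'E'
from plant import bot,snapshot,calibration
import cv2,numpy as np
for n in("scene","top"):
    im=snapshot(n); np.save(f"pics/{n}0.npy",im); cv2.imwrite(f"pics/{n}0.png",im[:,:,::-1])
    c=calibration(n); print(n,c["mtx"].tolist(),np.round(c["pose"],3).tolist())
print(np.round(calibration("wrist")["mount"],3).tolist())
s=bot.observe();print(s)
E
```

```text
scene [[567.8550017178651, 0.0, 305.4899587362078], [0.0, 567.8550017178651, 236.0864712294377], [0.0, 0.0, 1.0]] [[-0.812, 0.418, -0.408, 1.023], [0.584, 0.579, -0.569, 0.675], [-0.002, -0.7, -0.714, 0.956], [0.0, 0.0, 0.0, 1.0]]
top [[601.5194505369564, 0.0, 308.1595716527802], [0.0, 601.5194505369564, 243.87491705196558], [0.0, 0.0, 1.0]] [[-0.019, -0.997, 0.072, 0.431], [-1.0, 0.018, -0.011, -0.007], [0.01, -0.072, -0.997, 1.534], [0.0, 0.0, 0.0, 1.0]]
[[-0.0, -0.956, -0.293, 0.084], [1.0, -0.0, -0.0, 0.002], [0.0, -0.293, 0.956, -0.171], [0.0, 0.0, 0.0, 1.0]]
{'time_s': 0.1, 'joint_pos': array([ 1.13391600e+00,  1.59000738e-01,  1.59809044e+00, -1.13084380e-05,
        1.38620350e+00, -2.10103584e-01]), 'joint_vel': array([-1.27020758e-03, -1.30881331e-03, -1.87562354e-03,  7.40449311e-05,
       -2.22522376e-03, -7.03714649e-05]), 'tau': array([ 3.23949207e-04, -3.86503744e+01, -3.22961175e+01,  7.04153627e-02,
        3.38453392e-02, -6.01895340e-05]), 'eef_pos': array([0.12906429, 0.55974985, 0.21371706]), 'ee_rot': array([-3.13992574e+00, -3.44107906e-04,  2.91481771e+00]), 'force': array([-0.31964097, -0.12212077,  0.67916768]), 'ft_torque': array([-0.02603904, -0.0309449 ,  0.01167376]), 'gripper_force': 0.0, 'gripper_width': 0.09211018954355064}
```

View pics/top0.png

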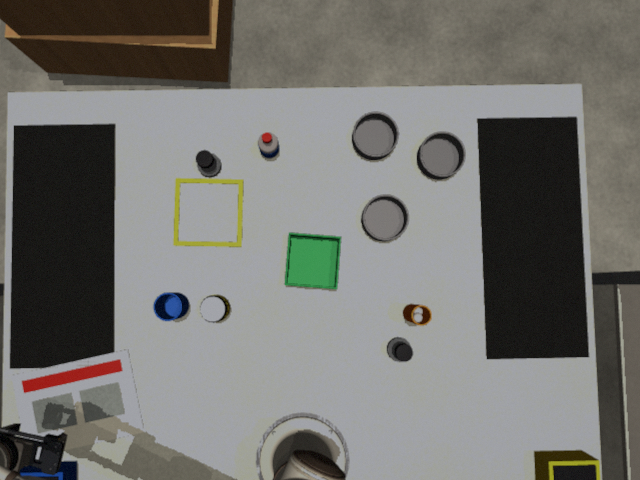

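View pics/scene0.png

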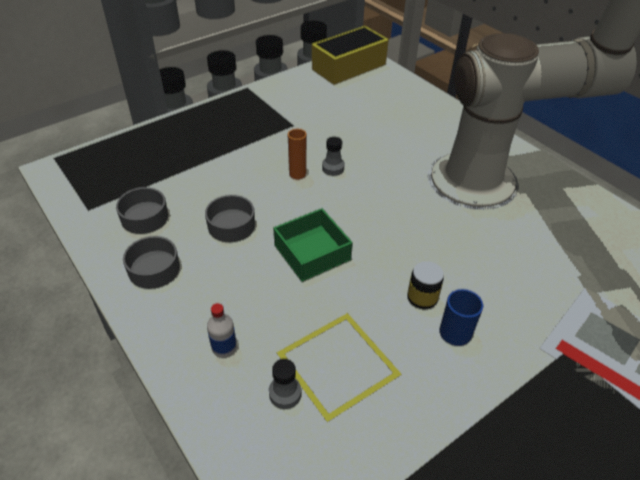

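Top view: three look-alike grey tubs at (375,136), (440,156) and (384,218). The last is nearest the base at (303,455), so it should be the one. The blue tub is at (171,306) with the tin beside it at (214,308), the orange cup is at (417,314) with a housing at (400,350), the bin is at (313,262) and the square at (209,212). I'll measure these and confirm with a crop.

```bash
cat > h.py <<'E'
import cv2,numpy as np
from plant import bot,snapshot,calibration
from scipy.spatial.transform import Rotation as R
def cam(n,s=None):
    c=calibration(n)
    if n!="wrist": return c["mtx"],np.array(c["pose"])
    T=np.eye(4);T[:3,:3]=R.from_euler("xyz",s["ee_rot"]).as_matrix();T[:3,3]=s["eef_pos"]
    return c["mtx"],T@np.array(c["mount"])
def ray(K,P,uv,z):
    d=P[:3,:3]@np.linalg.inv(K)@np.c_[np.reshape(uv,(-1,2)),np.ones(np.size(uv)//2)].T
    t=(z-P[2,3])/d[2]; return (P[:3,3:]+t*d).T
def circ(p):
    A=np.c_[2*p[:,:2],np.ones(len(p))];s=np.linalg.lstsq(A,(p[:,:2]**2).sum(1),rcond=None)[0]
    return s[0],s[1],np.sqrt(s[2]+s[0]**2+s[1]**2)
def shot(n,f=None):
    s=bot.observe();im=snapshot(n)
    if f: cv2.imwrite("pics/"+f,im[:,:,::-1])
    return s,im
E
python3 - <<'E'
from h import *
im=np.load("pics/top0.npy");K,P=cam("top")
hsv=cv2.cvtColor(im,cv2.COLOR_RGB2HSV)
def m(lo,hi,box):
    k=cv2.inRange(hsv,lo,hi);o=np.zeros_like(k);x0,y0,x1,y1=box;o[y0:y1,x0:x1]=k[y0:y1,x0:x1];return o
def big(k): return max(cv2.findContours(k,cv2.RETR_EXTERNAL,cv2.CHAIN_APPROX_NONE)[0],key=cv2.contourArea)[:,0]
for n,lo,hi,b,z in[("grey1",(0,0,0),(179,80,150),(350,185,415,250),.05),("grey2",(0,0,0),(179,80,150),(345,105,403,168),.05),("grey3",(0,0,0),(179,80,150),(410,125,472,188),.05),
 ("blue",(100,120,0),(130,255,255),(145,285,195,328),.1),("orange",(3,120,0),(18,255,255),(395,295,440,332),.13),
 ("housA cap",(0,0,0),(179,120,60),(380,332,420,368),.092),("housB cap",(0,0,0),(179,120,60),(190,145,225,180),.092),("red cap",(170,120,80),(179,255,255),(255,125,285,150),.13),("tinwhite",(0,0,150),(179,40,255),(204,298,226,320),.085)]:
    c=big(m(lo,hi,b));p=ray(K,P,c.astype(float),z);(x,y),r=cv2.minEnclosingCircle(p[:,:2].astype(np.float32))
    print(n,c.min(0),c.max(0),"encl",np.round([x,y,r],4),"circ",np.round(circ(p),4))
for n,lo,hi,b,z in[("sq",(22,100,100),(35,255,255),(165,170,255,255),0),("bin",(50,100,0),(85,255,255),(275,225,350,300),.06)]:
    c=big(m(lo,hi,b));p=ray(K,P,c.astype(float),z)[:,:2].astype(np.float32);r=cv2.minAreaRect(p);print(n,r)
crop=im[100:330,130:480];cv2.imwrite("pics/crop1.png",cv2.resize(crop,None,fx=2.2,fy=2.2,interpolation=cv2.INTER_CUBIC)[:,:,::-1])
E
```

```text
grey1 [360 194] [409 243] encl [ 0.5975 -0.2149  0.0633] circ [ 0.5982 -0.2144  0.0604]
grey2 [351 111] [399 162] encl [ 0.8059 -0.1932  0.0665] circ [ 0.8054 -0.1953  0.0622]
grey3 [416 131] [465 182] encl [ 0.7516 -0.3609  0.0669] circ [ 0.7529 -0.3594  0.0626]
blue [154 293] [187 320] encl [0.3932 0.3046 0.0407] circ [0.3929 0.3056 0.0359]
orange [403 305] [430 324] encl [ 0.3623 -0.2719  0.0328] circ [ 0.3643 -0.2728  0.027 ]
housA cap [392 341] [411 360] encl [ 0.2759 -0.241   0.0249] circ [ 0.2758 -0.2406  0.0224]
housB cap [196 151] [216 173] encl [0.7381 0.221  0.0299] circ [0.7389 0.2199 0.0249]Traceback (most recent call last):
  File "<stdin>", line 10, in <module>
  File "<stdin>", line 6, in big
ValueError: max() iterable argument is empty
```

Run:
```python
from h import *
im=np.load("pics/top0.npy");K,P=cam("top")
hsv=cv2.cvtColor(im,cv2.COLOR_RGB2HSV)
def m(lo,hi,box):
    k=cv2.inRange(hsv,lo,hi);o=np.zeros_like(k);x0,y0,x1,y1=box;o[y0:y1,x0:x1]=k[y0:y1,x0:x1];return o
def big(k): return max(cv2.findContours(k,cv2.RETR_EXTERNAL,cv2.CHAIN_APPROX_NONE)[0],key=cv2.contourArea)[:,0]
for n,lo,hi,b,z in[("red cap",(0,120,80),(8,255,255),(255,125,285,150),.13),("tinwhite",(0,0,150),(179,40,255),(203,297,227,321),.085)]:
    c=big(m(lo,hi,b));p=ray(K,P,c.astype(float),z);print(n,c.min(0),c.max(0),np.round(circ(p),4))
for n,lo,hi,b,z in[("sq",(22,80,80),(35,255,255),(165,170,255,255),0),("bin",(50,100,0),(85,255,255),(275,225,350,300),.06)]:
    c=big(m(lo,hi,b));p=ray(K,P,c.astype(float),z)[:,:2].astype(np.float32);print(n,cv2.minAreaRect(p))
for b in [(145,285,195,328),(395,295,440,332)]:
    print(hsv[(b[1]+b[3])//2,b[0]:b[2]].tolist())
crop=im[100:330,130:480];cv2.imwrite("pics/crop1.png",cv2.resize(crop,None,fx=2.2,fy=2.2,interpolation=cv2.INTER_CUBIC)[:,:,::-1])
```

```text
red cap [262 133] [271 141] [0.7874 0.0711 0.0107]
tinwhite [203 297] [223 320] [0.3834 0.2089 0.0272]
sq ((0.6285951733589172, 0.23042456805706024), (0.17348627746105194, 0.1749768704175949), 87.95919036865234)
bin ((0.49615728855133057, -0.033523306250572205), (0.1279946267604828, 0.12796977162361145), 84.54017639160156)
[[110, 5, 163], [60, 3, 163], [60, 2, 162], [100, 5, 166], [102, 8, 163], [60, 3, 164], [105, 3, 163], [99, 11, 157], [109, 74, 148], [109, 188, 133], [108, 250, 51], [114, 231, 32], [113, 205, 36], [111, 255, 32], [112, 255, 33], [112, 255, 34], [111, 240, 35], [113, 204, 35], [110, 216, 33], [110, 202, 62], [109, 194, 122], [110, 187, 161], [110, 181, 161], [109, 186, 160], [110, 186, 159], [110, 184, 161], [109, 184, 161], [110, 184, 158], [110, 183, 160], [110, 183, 160], [110, 184, 159], [110, 183, 160], [110, 180, 156], [110, 184, 150], [110, 190, 142], [110, 183, 142], [109, 188, 133], [110, 249, 42], [108, 212, 36], [110, 225, 34], [110, 240, 35], [113, 177, 36], [111, 220, 36], [108, 88, 49], [35, 19, 79], [25, 12, 133], [113, 6, 166], [114, 8, 168], [100, 5, 165], [108, 8, 166]]
[[35, 17, 165], [33, 16, 163], [33, 14, 163], [36, 16, 164], [34, 22, 164], [32, 25, 164], [35, 20, 165], [30, 22, 139], [13, 156, 67], [12, 214, 56], [10, 250, 53], [10, 231, 54], [12, 236, 55], [11, 231, 54], [11, 232, 55], [10, 230, 52], [18, 193, 102], [18, 172, 142], [15, 107, 107], [14, 28, 99], [18, 25, 122], [4, 16, 125], [11, 21, 135], [9, 19, 134], [12, 9, 140], [8, 7, 140], [14, 25, 132], [11, 47, 103], [11, 250, 54], [10, 216, 59], [11, 198, 58], [12, 215, 58], [11, 219, 57], [11, 224, 57], [14, 203, 88], [16, 179, 140], [16, 80, 162], [75, 3, 163], [75, 3, 163], [60, 3, 163], [50, 9, 165], [38, 6, 162], [53, 6, 163], [40, 5, 163], [30, 6, 163]]
```

View pics/crop1.png

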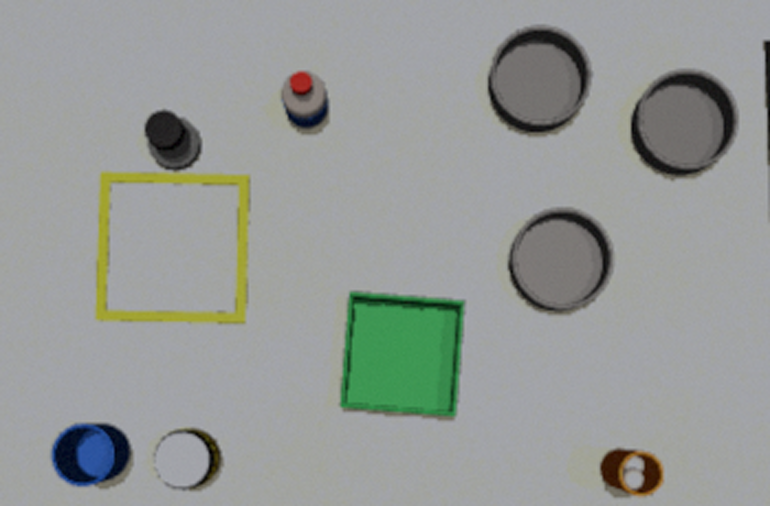

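The enlarged crop confirms it. The tub at crop (560,260), which is px (384,218), is the nearest of the three at about 0.635 m from the base; the others are about 0.83 m away. The square is empty, and housing B sits just beyond its far edge. I'll move above the tub now.

```bash
python3 -m inch '[[0.5,23.5,-38.8,0,0.045],[1,23.5,-38.8,0,0.045],[1,23.5,-38.8,0,0.045],[1,23.5,-38.8,0,0.045],[1,23.5,-38.8,0,0.045]]' 10
python3 -m inch '[[1,23.5,-38.8,0,0],[1,23.5,-38.8,0,0],[1,23.5,-38.8,0,0],[1,23.5,-38.8,0,0],[1,23.5,-38.8,0,0]]'
python3 -m inch '[[1,23.5,-38.8,0,0],[1,23.5,-38.8,0,0],[1,23.5,-38.8,0,0],[1,23.5,-38.8,0,0],[1,23.5,-38.8,0,0]]'
python3 -m inch '[[1,23.5,-38.8,0,0],[1,23.5,-38.8,0,0],[1,23.5,-38.8,0,0],[1,23.5,-38.8,0,0],[1,23.5,-38.8,0,0]]'
python3 -m inch '[[1,0,0,0,0],[1,0,0,0,0]]'
python3 - <<'E'
from h import *
s,im=shot("wrist","w1.png");np.save("pics/w1.npy",im)
print(s["eef_pos"],s["ee_rot"],s["joint_pos"])
E
```

```text
time_s: 0.6
eef_pos: [0.2471, 0.3645, 0.2142]
ee_rot: [-3.141, -0.0, -3.141]
force: [0.9, -0.3, -0.2]
gripper_width: 0.054
gripper_force: 0.0
time_s: 1.1
eef_pos: [0.3647, 0.1706, 0.2144]
ee_rot: [3.141, 0.0, 3.14]
force: [1.5, 0.3, 0.3]
gripper_width: 0.0141
gripper_force: 0.0
time_s: 1.6
eef_pos: [0.4822, -0.0235, 0.2142]
ee_rot: [3.141, -0.0, 3.139]
force: [0.7, 0.2, 0.7]
gripper_width: 0.0011
gripper_force: 0.0
time_s: 2.1
eef_pos: [0.5998, -0.2173, 0.2139]
ee_rot: [3.141, -0.001, 3.14]
force: [0.5, -0.3, 0.4]
gripper_width: 0.0009
gripper_force: 0.0
time_s: 2.3
eef_pos: [0.5989, -0.2161, 0.2133]
ee_rot: [3.14, -0.002, 3.139]
force: [-0.3, 0.2, 1.0]
gripper_width: 0.0003
gripper_force: 0.0
[ 0.59889645 -0.21606186  0.21329226] [ 3.14014792e+00 -1.91397604e-03  3.13855433e+00] [-5.35826713e-01  3.18950181e-01  1.40999731e+00  2.75644113e-04
  1.41502768e+00 -2.10362642e+00]
```

View pics/w1.png

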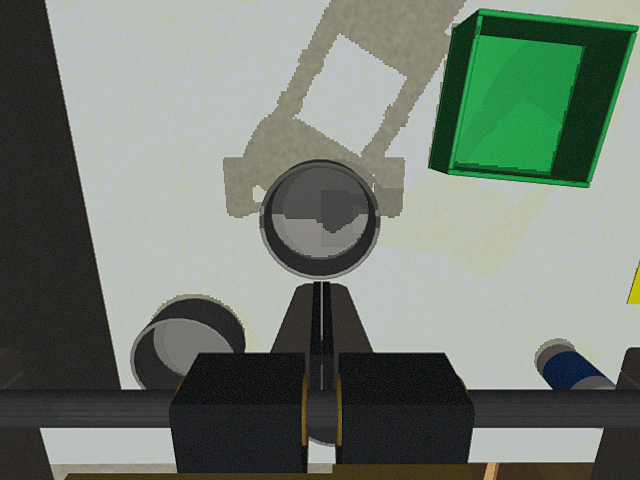

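The wrist view (up is toward the base, right is +y) shows the target tub's rim centred near (320,219) with a half-width of about 60 px. The bin is at the upper right, around (530,100).

Run:
```python
from h import *
im=np.load("pics/w1.npy");s=bot.observe();K,P=cam("wrist",s)
for n,e in[("rim",[(259,219),(381,219),(320,159),(320,280)])]:
    print(n,np.round(ray(K,P,np.array(e,float),.05),4).tolist())
    p=ray(K,P,np.array(e,float),.05);print((p[0]+p[1])/2,(p[2]+p[3])/2)
print("bin corners",np.round(ray(K,P,np.array([(481,10),(637,28),(430,168),(590,186)],float),.06),4))
```

```text
rim [[0.5951, -0.2724, 0.05], [0.5954, -0.1566, 0.05], [0.5396, -0.2143, 0.05], [0.6578, -0.2147, 0.05]]
[ 0.59522485 -0.21450332  0.05      ] [ 0.59867162 -0.21452561  0.05      ]
bin corners [[ 0.4247 -0.0875  0.06  ]
 [ 0.4374  0.0384  0.06  ]
 [ 0.5468 -0.1171  0.06  ]
 [ 0.563   0.0279  0.06  ]]
```

```bash
python3 -m inch '[[1,0,1,-45,0],[1,0,0,-45,0],[1,0,0,-45,0],[1,0,0,-40,0],[1,0,0,-25,0]]'
python3 -m inch '[[1,15,0,0,0],[1,14,0,0,0],[1,8,0,0,0],[1,8,0,0,0],[1,8,0,0,0]]'
python3 -m inch '[[1,10,0,0,0],[1,10,0,0,0],[1,6,0,0,0],[1,2,0,0,0],[1,0,0,0,0]]'
python3 - <<'E'
from h import *
s,im=shot("top");K,P=cam("top");np.save("pics/t1.npy",im)
hsv=cv2.cvtColor(im,cv2.COLOR_RGB2HSV);k=cv2.inRange(hsv,(0,0,0),(179,80,120));o=np.zeros_like(k);o[165:250,345:415]=k[165:250,345:415]
cv2.imwrite("pics/t1.png",cv2.resize(im[80:300,150:480],None,fx=2.2,fy=2.2)[:,:,::-1])
E
```

```text
time_s: 2.85
eef_pos: [0.5969, -0.2119, 0.0116]
ee_rot: [3.139, -0.004, 3.141]
force: [0.2, 0.3, -0.0]
gripper_width: 0.0008
gripper_force: 0.0
time_s: 3.35
eef_pos: [0.652, -0.2141, 0.015]
ee_rot: [3.141, -0.001, 3.14]
force: [-3.2, -0.0, 2.7]
gripper_width: 0.0006
gripper_force: 1.8
time_s: 3.85
eef_pos: [0.6804, -0.2147, 0.0148]
ee_rot: [3.142, 0.0, 3.14]
force: [-2.2, 0.1, 1.3]
gripper_width: 0.0006
gripper_force: 1.0
```

View pics/t1.png

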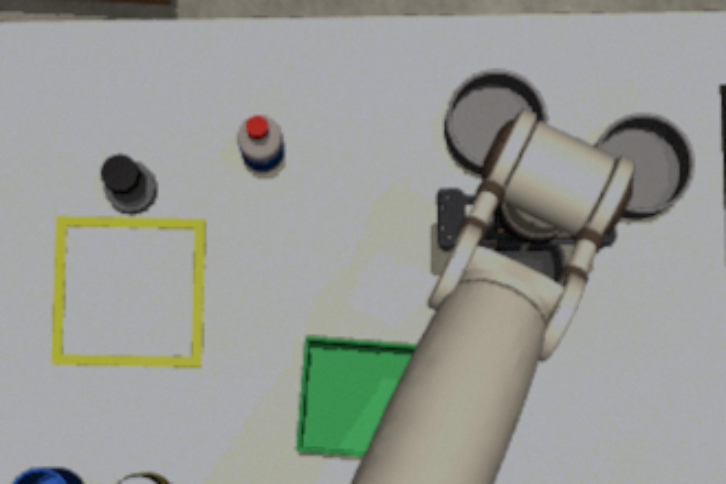

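The tub moved in +x (−3 N contact) and is clear of the bin edge. The bottle at crop (260,145) and the housing at (128,183) are clear of the lane. Now the +y drag.

```bash
python3 -m inch '[[1,-20,0,0,0],[1,-19,20,0,0],[1,0,8,0,0],[1,0,8,0,0],[1,0,12,0,0]]'
python3 -m inch '[[1,0,16,0,0],[1,0,20,0,0],[1,0,25,0,0],[1,0,25,0,0],[1,0,25,0,0]]'
python3 -m inch '[[1,0,25,0,0],[1,0,25,0,0],[1,0,25,0,0],[1,0,25,0,0],[1,0,25,0,0]]'
python3 -m inch '[[1,0,25,0,0],[1,0,25,0,0],[1,0,25,0,0],[1,0,25,0,0],[1,0,20,0,0]]'
python3 -m inch '[[1,0,15,0,0],[1,0,10,0,0],[1,0,7,0,0],[1,0,5,0,0],[1,0,0,0,0]]'
```

```text
time_s: 4.4
eef_pos: [0.6424, -0.1673, 0.0151]
ee_rot: [-3.14, 0.002, 3.139]
force: [-0.6, -1.5, -1.5]
gripper_width: 0.0004
gripper_force: 0.8
time_s: 4.9
eef_pos: [0.6417, -0.0538, 0.015]
ee_rot: [-3.141, 0.001, 3.14]
force: [-0.1, -2.6, 1.1]
gripper_width: 0.0003
gripper_force: 1.1
time_s: 5.4
eef_pos: [0.6414, 0.0714, 0.015]
ee_rot: [-3.141, 0.001, 3.141]
force: [0.4, -2.5, 1.6]
gripper_width: 0.0006
gripper_force: 1.2
time_s: 5.9
eef_pos: [0.6409, 0.1918, 0.0149]
ee_rot: [-3.141, 0.0, 3.141]
force: [0.1, -3.2, 0.9]
gripper_width: 0.0006
gripper_force: 1.5
time_s: 6.4
eef_pos: [0.6414, 0.2267, 0.0146]
ee_rot: [3.141, 0.0, 3.14]
force: [0.6, -0.4, 0.8]
gripper_width: 0.0004
gripper_force: 0.1
```

```bash
python3 -m inch '[[1,0,10,0,0],[1,0,13,0,0],[1,0,10,0,0],[1,0,4,0,0],[1,0,0,0,0]]'
python3 -m inch '[[1,0,-20,0,0],[1,-15,-14,0,0],[1,-15,0,0,0],[1,-8,0,0,0],[1,-8,0,0,0]]'
python3 -m inch '[[1,-4,0,0,0],[1,-2,0,0,0],[1,0,0,0,0]]'
python3 -m inch '[[1,20,0,0,0],[1,20,0,40,0],[1,0,0,50,0],[1,0,0,50,0],[1,0,0,45,0]]'
python3 -m inch '[[1,0,0,0,0]]'
python3 - <<'E'
from h import *
s,im=shot("wrist","w2.png");np.save("pics/w2.npy",im);K,P=cam("wrist",s);print(s["eef_pos"])
hsv=cv2.cvtColor(im,cv2.COLOR_RGB2HSV);k=cv2.inRange(hsv,(22,80,80),(35,255,255))
k[300:]=0
c=np.vstack([x[:,0] for x in cv2.findContours(k,0,1)[0] if len(x)>20]);p=ray(K,P,c.astype(float),0)[:,:2].astype(np.float32);print(cv2.minAreaRect(p))
E
```

```text
time_s: 6.9
eef_pos: [0.641, 0.2644, 0.0144]
ee_rot: [3.141, -0.0, 3.141]
force: [0.3, -0.9, 0.5]
gripper_width: 0.0006
gripper_force: 0.0
time_s: 7.4
eef_pos: [0.5954, 0.2285, 0.0147]
ee_rot: [3.141, 0.001, 3.139]
force: [2.3, 0.1, -0.4]
gripper_width: 0.0005
gripper_force: 0.8
time_s: 7.7
eef_pos: [0.5893, 0.2293, 0.0147]
ee_rot: [-3.141, 0.0, 3.14]
force: [0.8, -0.7, -0.2]
gripper_width: 0.0002
gripper_force: 0.2
time_s: 8.2
eef_pos: [0.6296, 0.2295, 0.2022]
ee_rot: [3.141, 0.001, 3.14]
force: [0.1, -0.0, -0.3]
gripper_width: 0.0006
gripper_force: 0.0
time_s: 8.3
eef_pos: [0.6337, 0.2303, 0.209]
ee_rot: [3.139, 0.014, 3.14]
force: [0.6, 0.9, 0.0]
gripper_width: 0.0005
gripper_force: 0.0
[0.63374132 0.23030153 0.20904875]
((0.6254458427429199, 0.23203791677951813), (0.17531616985797882, 0.1750001311302185), 87.90369415283203)
```

View pics/w2.png

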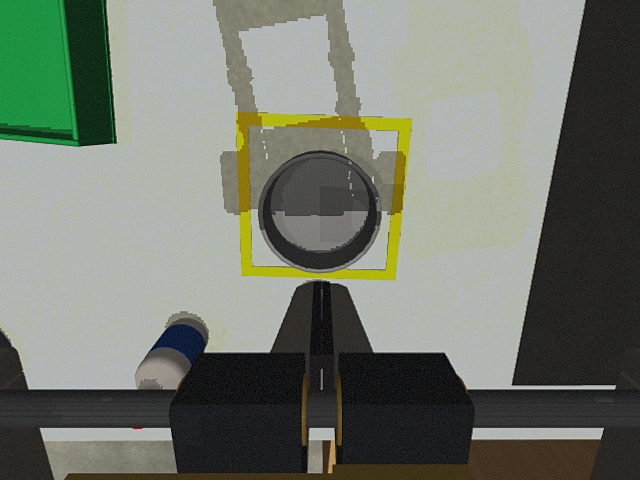

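The wrist view shows the grey tub, rim centred at about (320,212), inside the tape (corners near (240,115), (410,120), (395,278) and (243,275)). By contact geometry the tub is at about (0.629,0.230) and the square is at about (0.627,0.231). Next, the cup.

```bash
python3 -m inch '[[0,-22,-42.5,4,0],[0,-22,-42.5,4,0],[0,-22,-42.5,4,0],[0,-22,-42.5,4,0],[0,-22,-42.5,4,0]]'
python3 -m inch '[[0,-22,-42.5,4,0],[0,-22,-42.5,4,0],[0,-22,-42.5,4,0],[0,-22,-42.5,4,0],[0,-22,-42.5,4,0]]'
python3 -m inch '[[0,-22,-42.5,4,0],[0,-22,-42.5,4,0],[0,0,0,0,0],[0,0,0,0,0]]'
python3 - <<'E'
from h import *
s,im=shot("wrist","w3.png");np.save("pics/w3.npy",im);K,P=cam("wrist",s);print(s["eef_pos"],s["ee_rot"])
im=np.load("pics/top0.npy");Kt,Pt=cam("top");print("top rim",ray(Kt,Pt,np.array([421.4,315.5]),.13))
E
```

```text
time_s: 8.85
eef_pos: [0.5172, 0.0157, 0.2176]
ee_rot: [3.141, -0.004, 3.14]
force: [0.7, -0.4, 0.5]
gripper_width: 0.0385
gripper_force: 0.0
time_s: 9.35
eef_pos: [0.4075, -0.1964, 0.238]
ee_rot: [3.139, -0.002, 3.14]
force: [0.7, -0.1, -0.8]
gripper_width: 0.0786
gripper_force: 0.0
time_s: 9.75
eef_pos: [0.3645, -0.2807, 0.246]
ee_rot: [3.139, -0.002, 3.137]
force: [0.3, 0.7, -0.7]
gripper_width: 0.0922
gripper_force: 0.0
[ 0.36449472 -0.28065175  0.24604517] [ 3.13860856e+00 -1.61649713e-03  3.13728317e+00]
top rim [[ 0.36051243 -0.2831813   0.13      ]]
```

View pics/w3.png

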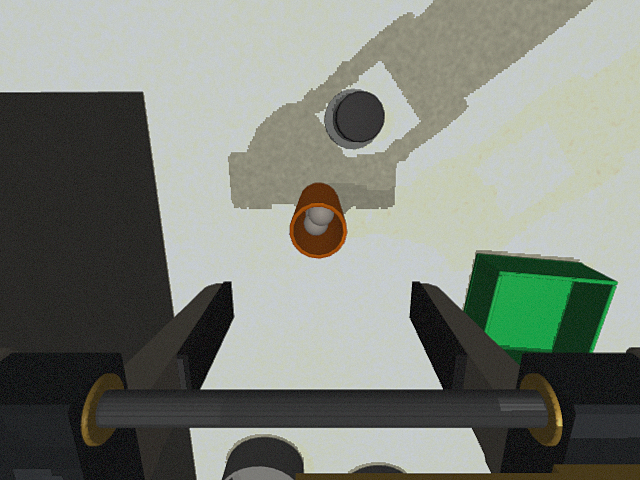

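The cup's rim circle is centred at (318,230) with a radius of about 28 px, balls visible, and housing A's cap is at (360,116).

Run:
```python
from h import *
im=np.load("pics/w3.npy");s=bot.observe();K,P=cam("wrist",s)
hsv=cv2.cvtColor(im,cv2.COLOR_RGB2HSV);k=cv2.inRange(hsv,(3,150,140),(20,255,255));k[:170]=0;k[270:]=0;k[:,:270]=0;k[:,370:]=0
pts=np.argwhere(k)[:,::-1].astype(float);print(len(pts),pts.min(0),pts.max(0))
print("fit",circ(ray(K,P,pts,.13)))
q=ray(K,P,np.array([(290,230),(347,230),(318,203),(318,258)],float),.13);print(q.round(4).tolist(),(q[0]+q[1])/2,(q[2]+q[3])/2)
```

```text
501 [290. 203.] [346. 257.]
fit (np.float64(0.360011460080125), np.float64(-0.2807150360942382), np.float64(0.02207194638364437))
[[0.3593, -0.3035, 0.13], [0.3594, -0.2567, 0.13], [0.3369, -0.2804, 0.13], [0.3838, -0.2806, 0.13]] [ 0.35937033 -0.28010296  0.13      ] [ 0.36033208 -0.28052391  0.13      ]
```

```bash
python3 -m inch '[[0,-4.5,0,-40,0],[0,0,0,-40,0],[0,0,0,-40,0],[0,0,0,-20,0],[0,0,0,-8,0]]'
python3 -m inch '[[0.8,0,0,0,0],[0.8,0,0,0,0],[0.8,0,0,0,0],[0.8,0,0,0,0],[0.8,0,0,0,0]]' 8
python3 -m inch '[[0.8,0,0,0,0],[0.8,0,0,0,0],[0.8,0,0,5,0],[0.8,0,0,10,0],[0.8,0,0,10,0]]' 8
```

```text
time_s: 10.3
eef_pos: [0.3601, -0.2772, 0.0964]
ee_rot: [3.136, -0.004, -3.141]
force: [-0.2, 0.3, -1.3]
gripper_width: 0.0915
gripper_force: 0.0
time_s: 10.8
eef_pos: [0.3612, -0.2812, 0.1004]
ee_rot: [-3.14, 0.001, 3.14]
force: [-0.6, 0.2, 0.1]
gripper_width: 0.0541
gripper_force: 0.0
time_s: 11.3
eef_pos: [0.3606, -0.2804, 0.1251]
ee_rot: [3.141, -0.0, 3.14]
force: [0.1, 0.5, -1.7]
gripper_width: 0.0466
gripper_force: 8.0
```

Gripped (width 47 mm, force rising to the cup's weight). Lift it over and come up beside the bin's near wall.

```bash
python3 -m inch '[[0.8,0,10,20,0],[0.8,0,20,30,0],[0.8,5,30,0,-0.02],[0.8,7,35,0,-0.02],[0.8,7,40,0,-0.02]]'
python3 -m inch '[[0.8,7,40,0,-0.02],[0.8,7,40,0,-0.02],[0.8,6,30,0,0],[0.8,1,13,0,0],[0.8,0,0,0,0]]'
python3 -m inch '[[0.8,0,0,-20,0],[0.8,0,0,-20,0],[0.8,0,0,-15,0],[0.8,0,0,-6,0],[0.8,0,0,0,0]]'
python3 - <<'E'
from h import *
s,im=shot("scene");cv2.imwrite("pics/s1.png",cv2.resize(im[100:320,200:460],None,fx=2.5,fy=2.5)[:,:,::-1]);print(s["eef_pos"])
E
```

```text
time_s: 11.8
eef_pos: [0.3801, -0.1451, 0.1758]
ee_rot: [-3.141, 0.002, 3.077]
force: [0.5, 0.5, -2.3]
gripper_width: 0.0465
gripper_force: 8.0
time_s: 12.3
eef_pos: [0.4009, -0.0213, 0.1752]
ee_rot: [3.141, 0.001, 3.043]
force: [0.9, -0.1, -2.8]
gripper_width: 0.0464
gripper_force: 8.0
time_s: 12.8
eef_pos: [0.4003, -0.0232, 0.1133]
ee_rot: [3.141, -0.001, 3.039]
force: [-0.7, 0.1, -2.6]
gripper_width: 0.0465
gripper_force: 8.0
[ 0.40031634 -0.02324689  0.11327945]
```

View pics/s1.png

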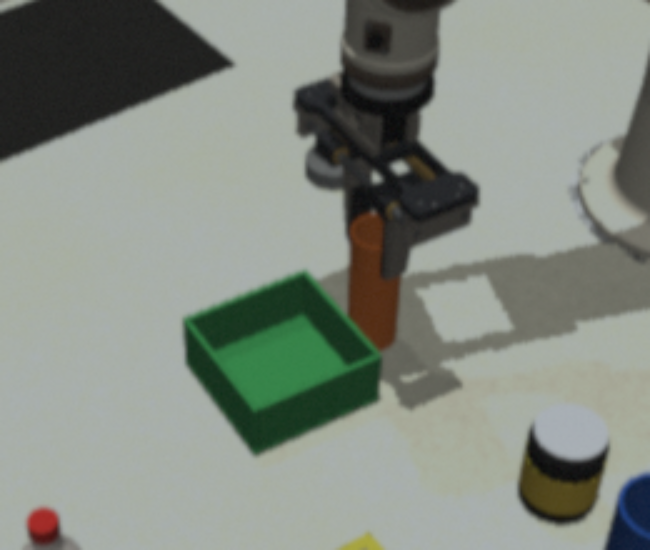

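The cup hangs upright outside the near wall of the bin, crop (372,290). Next, pivot it over the wall by moving the grip inward.

```bash
cat > tilt.py <<'E'
from h import *
s,im=shot("scene");K,P=cam("scene");np.save("pics/tilt.npy",im)
hsv=cv2.cvtColor(im,cv2.COLOR_RGB2HSV);k=cv2.inRange(hsv,(3,130,40),(20,255,255));k[:,:200]=0;k[:,460:]=0;k[:90]=0;k[340:]=0
c=max(cv2.findContours(k,0,1)[0],key=cv2.contourArea);r=cv2.minAreaRect(c);print("rect",np.round(r[0]),np.round(r[1]),round(r[2],1),"box",cv2.boxPoints(r).round().tolist())
w=cv2.inRange(hsv,(0,0,110),(179,60,255));g=cv2.inRange(hsv,(50,100,0),(85,255,255));g=cv2.convexHull(max(cv2.findContours(g,0,1)[0],key=cv2.contourArea));m=np.zeros_like(w);cv2.fillPoly(m,[g],255)
n,_,st,ce=cv2.connectedComponentsWithStats(w&m);print("white in bin",[(st[i,4],ce[i].round().tolist()) for i in range(1,n) if st[i,4]>15])
print(s["eef_pos"].round(4),s["force"].round(1),s["gripper_width"])
E
python3 -m inch '[[0.8,6,-0.6,0,0],[0.8,13,-1.3,2,0],[0.8,13,-1.3,1,0],[0.8,13,-1.3,-1,0],[0.8,0,0,0,0]]' 8
python3 tilt.py
python3 -m inch '[[0.8,10,-1,-3,0],[0.8,9,-1,-3,0],[0.8,9,-1,-5,0],[0.8,7,-0.7,-6,0],[0.8,0,0,0,0]]'
python3 tilt.py
```

```text
time_s: 13.35
eef_pos: [0.4476, -0.0279, 0.1166]
ee_rot: [-3.141, 0.002, 3.04]
force: [-1.1, -0.1, -2.1]
gripper_width: 0.0464
gripper_force: 8.0
rect [348. 221.] [28. 19.] 53.1 box [[332.0, 216.0], [347.0, 205.0], [364.0, 227.0], [349.0, 238.0]]
white in bin []
[ 0.4476 -0.0279  0.1166] [-1.1 -0.1 -2.1] 0.046387858317956276
time_s: 13.9
eef_pos: [0.4813, -0.0311, 0.0983]
ee_rot: [-3.141, -0.0, 3.04]
force: [-0.4, 0.2, -0.6]
gripper_width: 0.0465
gripper_force: 8.0
rect [348. 217.] [33. 18.] 6.0 box [[331.0, 225.0], [333.0, 207.0], [365.0, 210.0], [363.0, 228.0]]
white in bin []
[ 0.4813 -0.0311  0.0983] [-0.4  0.2 -0.6] 0.04647109793759523
```

The wall now carries most of the cup's weight and the cup is rotating as planned (about 60°). Going past horizontal slowly.

```bash
python3 -m inch '[[0.8,6,-0.6,-7,0],[0.8,6,-0.6,-8,0],[0.8,4,-0.4,-6,0],[0.8,3,-0.3,-6,0],[0.8,2,-0.2,-6,0]]'
python3 -m inch '[[0.8,2,-0.2,-5,0],[0.8,0,0,-4,0],[0.8,0,0,-4,0],[0.8,0,0,-4,0],[0.8,0,0,0,0]]'
python3 tilt.py
python3 -m inch '[[0.8,0,0,-4,0],[0.8,0,0,-3,0],[0.8,0,0,0,0],[0.8,0,0,0,0],[0.8,0,0,0,0]]'
python3 tilt.py; python3 -c "
import numpy as np,cv2;im=np.load('pics/tilt.npy');cv2.imwrite('pics/s2.png',cv2.resize(im[100:320,200:460],None,fx=2.5,fy=2.5)[:,:,::-1])"
```

```text
time_s: 14.45
eef_pos: [0.5026, -0.0332, 0.0653]
ee_rot: [-3.141, 0.001, 3.04]
force: [2.3, -0.3, 1.4]
gripper_width: 0.0467
gripper_force: 8.0
time_s: 14.95
eef_pos: [0.5033, -0.0331, 0.048]
ee_rot: [3.141, -0.001, 3.04]
force: [0.3, -0.2, 1.6]
gripper_width: 0.0465
gripper_force: 8.0
rect [348. 211.] [19. 25.] 63.4 box [[332.0, 208.0], [355.0, 197.0], [363.0, 213.0], [341.0, 225.0]]
white in bin [(np.int32(72), [299.0, 249.0])]
[ 0.5033 -0.0331  0.048 ] [ 0.3 -0.2  1.6] 0.04650004028867134
time_s: 15.5
eef_pos: [0.5035, -0.0332, 0.0415]
ee_rot: [3.142, -0.001, 3.04]
force: [0.1, -0.2, -1.1]
gripper_width: 0.0466
gripper_force: 8.0
rect [346. 210.] [19. 25.] 56.3 box [[331.0, 209.0], [352.0, 195.0], [362.0, 211.0], [341.0, 225.0]]
white in bin [(np.int32(19), [295.0, 252.0]), (np.int32(44), [303.0, 258.0])]
[ 0.5035 -0.0332  0.0415] [ 0.1 -0.2 -1.1] 0.04657688512683817
```

View pics/s2.png

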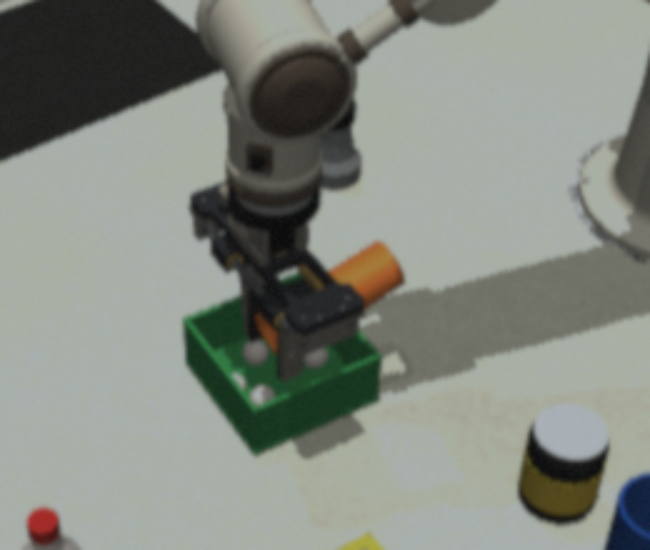

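Four balls are visible in the bin, at crop (256,352), (240,380), (262,395) and (318,357). The fifth is hidden or still in the cup. Jiggle, then retrace so the cup swings back upright, and check its weight.

```bash
python3 -m inch '[[0.8,-3,0,-3,0],[0.8,3,0,3,0],[0.8,-3,0,-3,0],[0.8,3,0,0,0],[0.8,0,0,0,0]]'
python3 -m inch '[[0.8,-1,0,12,0],[0.8,-1,0,12,0],[0.8,-4,0.4,9,0],[0.8,-6,0.6,9,0],[0.8,-7,0.7,8,0]]' 5
python3 tilt.py
python3 -m inch '[[0.8,-7,0.7,7,0],[0.8,-8,0.8,6,0],[0.8,-9,0.9,5,0],[0.8,-10,1,5,0],[0.8,0,0,0,0]]'
python3 tilt.py
```

```text
time_s: 16.05
eef_pos: [0.5037, -0.0331, 0.0383]
ee_rot: [3.141, -0.001, 3.04]
force: [0.0, 0.1, -0.5]
gripper_width: 0.0466
gripper_force: 8.0
time_s: 16.55
eef_pos: [0.4847, -0.0316, 0.0899]
ee_rot: [-3.141, 0.001, 3.04]
force: [-0.1, -0.3, -0.4]
gripper_width: 0.0467
gripper_force: 5.0
rect [348. 220.] [19. 35.] 55.7 box [[328.0, 223.0], [358.0, 203.0], [368.0, 218.0], [339.0, 238.0]]
white in bin [(np.int32(33), [301.0, 235.0]), (np.int32(18), [296.0, 252.0]), (np.int32(33), [304.0, 259.0])]
[ 0.4847 -0.0316  0.0899] [-0.1 -0.3 -0.4] 0.0467064519433773
time_s: 17.1
eef_pos: [0.4499, -0.0279, 0.112]
ee_rot: [-3.142, -0.0, 3.04]
force: [-0.4, 1.4, 0.0]
gripper_width: 0.0463
gripper_force: 5.0
rect [350. 222.] [26. 19.] 42.5 box [[334.0, 220.0], [347.0, 206.0], [366.0, 223.0], [353.0, 238.0]]
white in bin [(np.int32(69), [302.0, 235.0]), (np.int32(24), [326.0, 240.0]), (np.int32(18), [296.0, 252.0]), (np.int32(33), [304.0, 259.0])]
[ 0.4499 -0.0279  0.112 ] [-0.4  1.4  0. ] 0.046306865971312824
```

```bash
python3 -m inch '[[0.8,-12,1,3,0],[0.8,-12,1,1,0],[0.8,-12,1,0,0],[0.8,-12,1,0,0],[0.8,-6,1,0,0]]'
python3 tilt.py
python3 -m inch '[[0.8,-5,0,20,0],[0.8,0,0,25,0],[0.8,0,0,0,0],[0.8,0,0,0,0],[0.8,0,0,0,0]]'
python3 tilt.py
python3 - <<'E'
from h import *
print(np.mean([(bot.observe()["force"]) for _ in range(1)],0))
K,P=cam("scene");s=bot.observe();p=s["eef_pos"]
# expected image of upright cup axis: grip pt +19mm up; bottom 119 below
Q=np.linalg.inv(P)
for off in(.03,-.10):
    v=Q@np.r_[p+[0,0,off],1];print((K@(v[:3]/v[2])).round(1))
E
```

```text
time_s: 17.65
eef_pos: [0.3962, -0.023, 0.1153]
ee_rot: [3.141, -0.001, 3.04]
force: [0.3, -0.2, -1.3]
gripper_width: 0.0468
gripper_force: 5.0
rect [355. 208.] [52. 19.] 74.1 box [[339.0, 186.0], [357.0, 181.0], [372.0, 231.0], [353.0, 236.0]]
white in bin [(np.int32(69), [302.0, 235.0]), (np.int32(70), [326.0, 240.0]), (np.int32(18), [296.0, 252.0]), (np.int32(34), [304.0, 259.0])]
[ 0.3962 -0.023   0.1153] [ 0.3 -0.2 -1.3] 0.046841524367580725
time_s: 18.2
eef_pos: [0.3913, -0.0229, 0.1593]
ee_rot: [3.141, -0.002, 3.04]
force: [-0.0, 0.5, -1.0]
gripper_width: 0.0465
gripper_force: 5.0
rect [357. 194.] [55. 19.] 80.3 box [[343.0, 168.0], [361.0, 165.0], [371.0, 219.0], [352.0, 223.0]]
white in bin [(np.int32(68), [302.0, 235.0]), (np.int32(68), [327.0, 240.0]), (np.int32(18), [296.0, 252.0]), (np.int32(33), [304.0, 259.0])]
[ 0.3913 -0.0229  0.1593] [-0.   0.5 -1. ] 0.046502595164673845
[-0.38815102 -0.22166767 -0.97986893]
[355.5 174.1   1. ]
[352.  218.4   1. ]
```

The weight is about 1.0–1.2 N, which means an empty cup. It still leans slightly, so I'll set it on the bench at low grip to level it and release.

```bash
python3 -m inch '[[0.8,-5,0,-30,0],[0.8,0,0,-18,0],[0.8,0,0,-5,0],[0.8,0,0,-3,0],[0.8,0,0,-2,0]]' 3
python3 tilt.py
python3 -m inch '[[0.8,0,0,-2,0],[0.8,0,0,-2,0],[0.8,0,0,0,0]]'
python3 tilt.py
```

```text
time_s: 18.75
eef_pos: [0.3878, -0.0235, 0.1036]
ee_rot: [-3.141, 0.002, 3.04]
force: [0.0, 0.1, 4.2]
gripper_width: 0.0469
gripper_force: 3.0
rect [355. 213.] [53. 19.] 86.3 box [[343.0, 187.0], [362.0, 186.0], [366.0, 239.0], [347.0, 240.0]]
white in bin [(np.int32(69), [302.0, 235.0]), (np.int32(69), [327.0, 240.0]), (np.int32(18), [296.0, 252.0]), (np.int32(34), [304.0, 259.0])]
[ 0.3878 -0.0235  0.1036] [0.  0.1 4.2] 0.046878006369559654
time_s: 19.1
eef_pos: [0.3872, -0.0233, 0.099]
ee_rot: [-3.141, 0.001, 3.04]
force: [0.5, 0.3, 4.3]
gripper_width: 0.0465
gripper_force: 3.0
rect [355. 212.] [54. 19.] 85.6 box [[343.0, 187.0], [362.0, 185.0], [366.0, 238.0], [347.0, 240.0]]
white in bin [(np.int32(69), [302.0, 235.0]), (np.int32(70), [326.0, 240.0]), (np.int32(18), [296.0, 252.0]), (np.int32(34), [304.0, 259.0])]
[ 0.3872 -0.0233  0.099 ] [0.5 0.3 4.3] 0.046485540167439506
```

```bash
python3 -m inch '[[0,0,0,0,0],[0,0,0,0,0],[0,0,0,0,0],[0,0,0,0,0],[0,0,0,40,0]]'
python3 -m inch '[[0,0,0,50,0],[0,0,0,50,0],[0,0,0,0,0],[0,0,0,0,0]]'
python3 tilt.py
python3 - <<'E'
from h import *
s,im=shot("wrist","w4.png");np.save("pics/w4.npy",im);K,P=cam("wrist",s)
hsv=cv2.cvtColor(im,cv2.COLOR_RGB2HSV);k=cv2.inRange(hsv,(3,150,140),(20,255,255));k[300:]=0;k[:,:240]=0;k[:,400:]=0
pts=np.argwhere(k)[:,::-1].astype(float);print(len(pts),pts.min(0),pts.max(0),pts.mean(0))
print("fit",circ(ray(K,P,pts,.13)),s["eef_pos"])
k=cv2.inRange(hsv,(3,130,40),(20,255,255));k[300:]=0;c=max(cv2.findContours(k,0,1)[0],key=cv2.contourArea);print(cv2.boundingRect(c))
w=cv2.inRange(hsv,(0,0,110),(179,60,255));g=cv2.inRange(hsv,(50,100,0),(85,255,255));g=cv2.convexHull(max(cv2.findContours(g,0,1)[0],key=cv2.contourArea));m=np.zeros_like(w);cv2.fillPoly(m,[g],255)
n,_,st,ce=cv2.connectedComponentsWithStats(w&m);print("wrist white in bin",[(st[i].tolist(),ce[i].round().tolist()) for i in range(1,n) if st[i,4]>15])
q=w[180:250,280:360]
E
```

```text
time_s: 19.65
eef_pos: [0.3827, -0.0216, 0.1344]
ee_rot: [3.138, -0.011, 3.04]
force: [0.4, 0.2, 0.8]
gripper_width: 0.0842
gripper_force: 0.0
time_s: 20.05
eef_pos: [0.3875, -0.0234, 0.2395]
ee_rot: [-3.141, 0.003, 3.04]
force: [-0.5, 0.3, -0.7]
gripper_width: 0.0918
gripper_force: 0.0
rect [357. 214.] [19. 52.] 4.8 box [[345.0, 239.0], [350.0, 187.0], [369.0, 189.0], [364.0, 241.0]]
white in bin [(np.int32(66), [302.0, 235.0]), (np.int32(69), [327.0, 240.0]), (np.int32(18), [296.0, 252.0]), (np.int32(33), [304.0, 259.0])]
[ 0.3875 -0.0234  0.2395] [-0.5  0.3 -0.7] 0.09183730697749362
554 [294. 197.] [350. 253.] [321.88628159 219.65523466]
fit (np.float64(0.3769409535172773), np.float64(-0.020437242088161278), np.float64(0.0202642127959353)) [ 0.38646087 -0.02299694  0.23781503]
(292, 179, 59, 76)
wrist white in bin [([312, 265, 20, 15, 249], [321.0, 271.0]), ([352, 284, 20, 19, 285], [362.0, 293.0]), ([276, 293, 20, 18, 274], [286.0, 302.0]), ([337, 319, 19, 18, 261], [346.0, 328.0]), ([310, 328, 19, 18, 253], [319.0, 336.0])]
```

All five balls show in the bin in the wrist view, at (321,271), (362,293), (286,302), (346,328) and (319,336). The cup stands upright. On to the blue tub, turning so the fingers close along x and avoid the tin.

```bash
python3 -m inch '[[0,0,32,2,-0.147],[0,0,32,2,-0.147],[0,0,32,2,-0.147],[0,0,32,2,-0.147],[0,0,32,2,-0.147]]'
python3 -m inch '[[0,0,32,0,-0.147],[0,0,32,0,-0.147],[0,0,32,0,-0.147],[0,0,32,0,-0.147],[0,0,32,0,-0.147]]'
python3 -m inch '[[0,0,0,0,0],[0,0,0,0,0]]'
python3 - <<'E'
from h import *
s,im=shot("wrist","w5.png");np.save("pics/w5.npy",im);K,P=cam("wrist",s);print(s["eef_pos"],s["ee_rot"],s["joint_pos"][5])
hsv=cv2.cvtColor(im,cv2.COLOR_RGB2HSV);k=cv2.inRange(hsv,(100,140,30),(125,255,255))
cs=[c for c in cv2.findContours(k,0,cv2.CHAIN_APPROX_NONE)[0] if cv2.contourArea(c)>500]
for c in cs: print(cv2.boundingRect(c),cv2.contourArea(c))
K4,P4=K,P
print(hsv[100:300:4,320].tolist())
E
```

```text
time_s: 20.65
eef_pos: [0.3857, 0.1305, 0.2459]
ee_rot: [-3.138, -0.003, 2.333]
force: [0.0, -0.3, -0.5]
gripper_width: 0.0918
gripper_force: 0.0
time_s: 21.15
eef_pos: [0.3858, 0.2884, 0.2457]
ee_rot: [-3.138, 0.002, 1.607]
force: [-0.1, -0.2, 0.4]
gripper_width: 0.0915
gripper_force: 0.0
time_s: 21.35
eef_pos: [0.386, 0.2871, 0.2461]
ee_rot: [-3.138, 0.002, 1.616]
force: [0.2, 0.7, 0.3]
gripper_width: 0.0918
gripper_force: 0.0
[0.38603698 0.2871258  0.24607069] [-3.13780213e+00  1.88236672e-03  1.61603773e+00] 0.34280652163318925
(290, 155, 76, 80) 4536.0
[[45, 14, 179], [43, 27, 180], [42, 26, 179], [37, 24, 177], [42, 18, 182], [42, 21, 178], [39, 30, 180], [42, 19, 179], [38, 27, 179], [37, 32, 178], [43, 26, 183], [42, 19, 177], [44, 16, 177], [37, 24, 182], [126, 189, 50], [107, 213, 43], [109, 201, 141], [108, 185, 181], [109, 178, 182], [109, 185, 181], [108, 186, 181], [109, 185, 182], [109, 189, 173], [111, 180, 92], [108, 218, 89], [109, 208, 92], [109, 184, 94], [110, 215, 58], [111, 162, 55], [105, 208, 54], [114, 137, 56], [112, 185, 55], [107, 184, 54], [110, 188, 111], [36, 37, 192], [25, 37, 118], [10, 34, 45], [24, 218, 68], [23, 185, 73], [25, 220, 65], [141, 173, 25], [78, 116, 11], [40, 139, 11], [26, 12, 151], [13, 12, 146], [13, 16, 146], [11, 15, 135], [15, 7, 142], [99, 14, 183], [111, 10, 184]]
```

Run:
```python
from h import *
s=bot.observe();K,P=cam("wrist",s);im=np.load("pics/w5.npy")
hsv=cv2.cvtColor(im,cv2.COLOR_RGB2HSV);k=cv2.inRange(hsv,(100,140,30),(125,255,255))
c=max(cv2.findContours(k,0,cv2.CHAIN_APPROX_NONE)[0],key=cv2.contourArea)[:,0].astype(float)
lo=c[c[:,1]>195];print("rim",circ(ray(K,P,lo,.1)))
K4,P4=cam("top");K=K4
# base
up=c[c[:,1]<165];K,P=cam("wrist",s);print("rim all",circ(ray(K,P,c,.1)), "upper on 0.1 / 0:",ray(K,P,c[c[:,1].argmin()],.1),ray(K,P,c[c[:,1].argmin()],0))
```

```text
rim (np.float64(0.38995259114357445), np.float64(0.3142283623790571), np.float64(0.03292084358635892))
rim all (np.float64(0.38979001860827317), np.float64(0.3158194736137728), np.float64(0.0337622626188132)) upper on 0.1 / 0: [[0.38348505 0.35138434 0.1       ]] [[0.38360774 0.34491059 0.        ]]
```

Blue tub is at (0.390,0.3145), and the fitted radius of 33–34 mm matches its 34 mm. Grasp.

```bash
python3 -m inch '[[0,4,27.5,0,-0.045],[0,0,0,-45,0],[0,0,0,-45,0],[0,0,0,-45,0],[0,0,0,-35,0]]'
python3 -m inch '[[0,0,0,-14,0],[0,0,0,-3,0],[0.6,0,0,0,0],[0.6,0,0,0,0],[0.6,0,0,0,0]]' 12
python3 -m inch '[[0.6,0,0,0,0],[0.6,0,0,0,0],[0.6,0,0,10,0],[0.6,0,0,20,0],[0.6,0,0,30,0]]' 12
```

```text
time_s: 21.9
eef_pos: [0.3898, 0.3129, 0.0751]
ee_rot: [-3.139, 0.002, 1.568]
force: [0.5, 0.1, -0.6]
gripper_width: 0.0916
gripper_force: 0.0
time_s: 22.4
eef_pos: [0.3924, 0.3156, 0.063]
ee_rot: [3.139, -0.001, 1.568]
force: [-0.6, -0.4, 0.1]
gripper_width: 0.0699
gripper_force: 0.6
time_s: 22.9
eef_pos: [0.3897, 0.3142, 0.1207]
ee_rot: [-3.138, 0.002, 1.568]
force: [0.4, 0.5, -1.4]
gripper_width: 0.0683
gripper_force: 12.0
```

```bash
python3 -m inch '[[0.6,0,0,40,0],[0.6,39,-14,0,0],[0.6,40,-14,0,0],[0.6,40,-14,0,0],[0.6,40,-14,0,0]]' 12
python3 -m inch '[[0.6,40,-14,0,0],[0.6,40,-14,0,0],[0.6,0,0,0,0],[0.6,0,0,-30,0],[0.6,0,0,-30,0]]'
python3 -m inch '[[0.6,0,0,-15,0],[0.6,0,0,-8,0],[0.6,0,0,-4,0],[0.6,0,0,0,0]]'
```

```text
time_s: 23.4
eef_pos: [0.5516, 0.2583, 0.1617]
ee_rot: [3.141, -0.0, 1.568]
force: [0.9, 1.0, -0.7]
gripper_width: 0.068
gripper_force: 12.0
time_s: 23.9
eef_pos: [0.6309, 0.2311, 0.1019]
ee_rot: [3.139, -0.001, 1.568]
force: [0.3, 0.1, -0.7]
gripper_width: 0.0678
gripper_force: 12.0
time_s: 24.3
eef_pos: [0.6305, 0.2312, 0.075]
ee_rot: [3.141, -0.0, 1.568]
force: [-0.6, 0.3, -1.6]
gripper_width: 0.068
gripper_force: 12.0
```

```bash
python3 -m inch '[[0.6,0,0,-3,0],[0.6,0,0,-2,0],[0.6,0,0,-2,0],[0.6,0,0,0,0]]'
python3 -m inch '[[0.6,0,0,-1,0],[0.6,0,0,0,0]]'
```

```text
time_s: 24.7
eef_pos: [0.6305, 0.2311, 0.0679]
ee_rot: [3.141, -0.0, 1.568]
force: [-0.2, -0.1, 2.0]
gripper_width: 0.0678
gripper_force: 12.0
time_s: 24.9
eef_pos: [0.6306, 0.2313, 0.0678]
ee_rot: [3.141, -0.0, 1.568]
force: [-3.1, -0.1, 6.5]
gripper_width: 0.0678
gripper_force: 12.0
```

The blue tub is home (contact at the expected height of 68 mm). Release it, lift and go back to the cup.

```bash
python3 -m inch '[[0.6,0,0,1,0],[0,0,0,0,0],[0,0,0,0,0],[0,0,0,0,0],[0,0,0,0,0]]'
python3 -m inch '[[0,0,0,40,0],[0,0,0,50,0],[0,0,0,50,0],[0,0,0,38,0],[0,0,0,0,0]]'
python3 - <<'E'
from h import *
s,im=shot("wrist","w6.png");np.save("pics/w6.npy",im);K,P=cam("wrist",s);print(s["eef_pos"])
hsv=cv2.cvtColor(im,cv2.COLOR_RGB2HSV);k=cv2.inRange(hsv,(100,140,30),(125,255,255));k[300:]=0
c=max(cv2.findContours(k,0,cv2.CHAIN_APPROX_NONE)[0],key=cv2.contourArea)[:,0].astype(float);print(c.min(0),c.max(0))
lo=c[c[:,1]>(c[:,1].min()+c[:,1].max())/2];print("blue rim",circ(ray(K,P,lo,.105)))
E
python3 -m inch '[[0,-27,-27,0,0],[0,-32,-32,0,0],[0,-32,-32,0,0],[0,-32,-32,0,0],[0,-32,-32,0,0]]'
python3 -m inch '[[0,-32,-32,0,0],[0,-32,-32,0,0],[0,-34,-32,0,0],[0,0,0,0,0],[0,0,0,0,0]]'
python3 - <<'E'
from h import *
s,im=shot("wrist","w7.png");np.save("pics/w7.npy",im);K,P=cam("wrist",s);print(s["eef_pos"])
hsv=cv2.cvtColor(im,cv2.COLOR_RGB2HSV);k=cv2.inRange(hsv,(3,130,40),(20,255,255));k[320:]=0
c=max(cv2.findContours(k,0,cv2.CHAIN_APPROX_NONE)[0],key=cv2.contourArea)[:,0].astype(float);print(c.min(0),c.max(0))
for f in(.5,.7):
  lo=c[c[:,1]>c[:,1].min()*(1-f)+c[:,1].max()*f];print("cup rim",circ(ray(K,P,lo,.13)))
k=cv2.inRange(hsv,(3,150,140),(20,255,255));k[320:]=0
pts=np.argwhere(k)[:,::-1].astype(float);print("bright",pts.min(0),pts.max(0),circ(ray(K,P,pts,.13)))
E
```

```text
time_s: 25.4
eef_pos: [0.6301, 0.2309, 0.0669]
ee_rot: [-3.141, 0.0, 1.568]
force: [0.7, 0.8, 0.0]
gripper_width: 0.0922
gripper_force: 0.0
time_s: 25.9
eef_pos: [0.6337, 0.2316, 0.2536]
ee_rot: [3.128, -0.002, 1.568]
force: [0.8, -0.4, 0.4]
gripper_width: 0.0922
gripper_force: 0.0
[0.63367954 0.23160376 0.2536246 ]
[278. 181.] [352. 264.]
blue rim (np.float64(0.6296652959035505), np.float64(0.23052991553289662), np.float64(0.03325699969238931))
time_s: 26.45
eef_pos: [0.4727, 0.0751, 0.2428]
ee_rot: [-3.138, -0.0, 1.568]
force: [0.5, -1.6, 0.2]
gripper_width: 0.0916
gripper_force: 0.0
time_s: 26.95
eef_pos: [0.3764, -0.0203, 0.2438]
ee_rot: [-3.14, -0.001, 1.565]
force: [0.3, 0.2, 0.3]
gripper_width: 0.0916
gripper_force: 0.0
[ 0.37641228 -0.02026247  0.24384055]
[293. 188.] [350. 265.]
cup rim (np.float64(0.3759947755024743), np.float64(-0.01953644736146308), np.float64(0.02331824091299353))
cup rim (np.float64(0.3759877363111804), np.float64(-0.019677389197202952), np.float64(0.0232039793345355))
bright [293. 211.] [350. 265.] (np.float64(0.37614458121400607), np.float64(-0.02086346217687271), np.float64(0.02149094209733194))
```

```bash
python3 -m inch '[[0,0,0,-40,0],[0,0,0,-40,0],[0,0,0,-40,0],[0,0,0,-18,0],[0,0,0,-6,0]]'
python3 -m inch '[[0.8,0,0,0,0],[0.8,0,0,0,0],[0.8,0,0,0,0],[0.8,0,0,0,0],[0.8,0,0,0,0]]' 12
python3 -m inch '[[0.8,0,0,0,0],[0.8,0,0,0,0],[0.8,0,0,0,0]]'
python3 -m inch '[[0.8,0,0,20,0],[0.8,0,0,40,0],[0.8,0,0,40,0],[0.8,0,0,40,0],[0.8,0,0,0,0]]'
```

```text
time_s: 27.5
eef_pos: [0.3755, -0.0182, 0.0982]
ee_rot: [-3.136, -0.003, 1.57]
force: [-0.1, -0.2, 0.3]
gripper_width: 0.0923
gripper_force: 0.0
time_s: 28.0
eef_pos: [0.3777, -0.0203, 0.1018]
ee_rot: [3.14, 0.001, 1.568]
force: [0.0, 0.6, -0.1]
gripper_width: 0.0538
gripper_force: 0.0
time_s: 28.3
eef_pos: [0.3774, -0.0202, 0.1016]
ee_rot: [3.141, 0.0, 1.568]
force: [-0.8, 0.6, 4.1]
gripper_width: 0.048
gripper_force: 12.0
time_s: 28.8
eef_pos: [0.3801, -0.0211, 0.2466]
ee_rot: [3.132, 0.004, 1.568]
force: [0.5, -0.2, -1.4]
gripper_width: 0.0481
gripper_force: 12.0
```

```bash
python3 -m inch '[[0.8,31.5,31.3,0,0],[0.8,31.5,31.3,0,0],[0.8,31.5,31.3,0,0],[0.8,31.5,31.3,0,0],[0.8,31.5,31.3,0,0]]'
python3 -m inch '[[0.8,31.5,31.3,0,0],[0.8,31.5,31.3,0,0],[0.8,31.5,31.3,0,0],[0.8,0,0,0,0],[0.8,0,0,0,0]]'
python3 - <<'E'
from h import *
s=bot.observe();im=snapshot("wrist");np.save("pics/w8.npy",im);K,P=cam("wrist",s);print(s["eef_pos"],s["ee_rot"])
cv2.imwrite("pics/w8.png",im[:,:,::-1])
E
```

```text
time_s: 29.3
eef_pos: [0.535, 0.138, 0.2391]
ee_rot: [-3.139, 0.0, 1.568]
force: [0.3, -1.6, -1.5]
gripper_width: 0.0478
gripper_force: 12.0
time_s: 29.8
eef_pos: [0.6284, 0.2307, 0.238]
ee_rot: [-3.137, 0.001, 1.569]
force: [0.4, -0.5, -0.8]
gripper_width: 0.0479
gripper_force: 12.0
[0.62843928 0.23066428 0.23796725] [-3.13707758e+00  1.02471527e-03  1.56875989e+00]
```

View pics/w8.png

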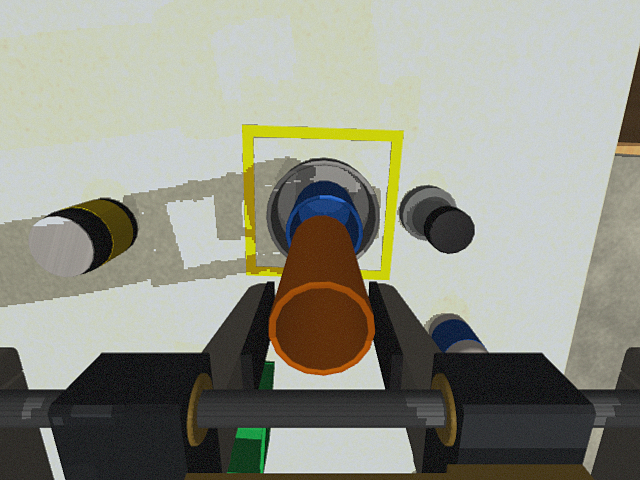

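The cup is empty and upright above the nested tubs: cup rim centre at (322,328), blue rim at about (324,225), tub inside the tape. Lower it in.

```bash
python3 -m inch '[[0.8,1,0,-20,0],[0.8,0,0,-20,0],[0.8,0,0,-20,0],[0.8,0,0,-20,0],[0.8,0,0,0,0]]'
python3 -m inch '[[0.8,0,0,-15,0],[0.8,0,0,-12,0],[0.8,0,0,-7,0],[0.8,0,0,-4,0],[0.8,0,0,0,0]]'
```

```text
time_s: 30.35
eef_pos: [0.6273, 0.2289, 0.158]
ee_rot: [-3.135, 0.001, 1.567]
force: [-1.1, -0.2, -1.5]
gripper_width: 0.0478
gripper_force: 12.0
time_s: 30.85
eef_pos: [0.6299, 0.2303, 0.1225]
ee_rot: [-3.141, 0.0, 1.568]
force: [-0.0, -0.0, -1.8]
gripper_width: 0.0481
gripper_force: 12.0
```

```bash
python3 -m inch '[[0.8,0,0,-5,0],[0.8,0,0,-3,0],[0.8,0,0,-2,0],[0.8,0,0,0,0]]'
python3 -m inch '[[0.8,0,0,-1,0],[0.8,0,0,0,0]]'
```

```text
time_s: 31.25
eef_pos: [0.63, 0.2303, 0.1128]
ee_rot: [-3.141, 0.0, 1.568]
force: [0.1, 0.4, -0.9]
gripper_width: 0.0481
gripper_force: 12.0
time_s: 31.45
eef_pos: [0.6302, 0.2303, 0.1122]
ee_rot: [3.141, -0.0, 1.568]
force: [-0.0, -1.3, -2.2]
gripper_width: 0.0478
gripper_force: 12.0
```

```bash
python3 -m inch '[[0.8,0,0,-1,0],[0.8,0,0,0,0]]'
python3 -m inch '[[0.5,0,0,0,0],[0,0,0,0,0],[0,0,0,0,0],[0,0,0,0,0],[0,0,0,0,0]]'
python3 -m inch '[[0,0,0,30,0],[0,0,0,45,0],[0,0,0,40,0],[0,-30,-30,20,0],[0,-35,-35,0,0]]'
python3 -m inch '[[0,-40,-30,0,0],[0,-40,-30,0,0],[0,-40,-30,0,0],[0,-20,-20,0,0],[0,0,0,0,0]]'
python3 - <<'E'
from h import *
s,im=shot("top");K,P=cam("top");hsv=cv2.cvtColor(im,cv2.COLOR_RGB2HSV);print(s["eef_pos"])
def bb(n,lo,hi,b,z):
    k=cv2.inRange(hsv,lo,hi);o=np.zeros_like(k);x0,y0,x1,y1=b;o[y0:y1,x0:x1]=k[y0:y1,x0:x1]
    cs=cv2.findContours(o,0,1)[0]
    if not cs: print(n,"none");return
    c=max(cs,key=cv2.contourArea)[:,0];print(n,c.min(0),c.max(0),np.round(circ(ray(K,P,c.astype(float),z)),4))
bb("cup",(3,100,40),(20,255,255),(165,150,255,255),.14)
bb("blue",(100,120,0),(130,255,255),(165,150,255,255),.105)
bb("housB",(0,0,0),(179,120,60),(190,145,225,180),.092)
bb("housA",(0,0,0),(179,120,60),(380,332,420,368),.092)
bb("red",(0,120,80),(8,255,255),(255,125,285,150),.13)
bb("tin",(0,0,150),(179,40,255),(203,297,227,321),.085)
s,im=shot("scene");K,P=cam("scene");hsv=cv2.cvtColor(im,cv2.COLOR_RGB2HSV);Q=np.linalg.inv(P)
bb("cup scene",(3,100,40),(20,255,255),(260,260,420,420),.14);
v=Q@np.array([.63,.2305,.14,1]);print("expected rim centre",K@(v[:3]/v[2]))
E
```

```text
time_s: 31.65
eef_pos: [0.6305, 0.2305, 0.1117]
ee_rot: [3.141, -0.0, 1.568]
force: [1.2, 0.2, -0.3]
gripper_width: 0.0479
gripper_force: 12.0
time_s: 32.15
eef_pos: [0.6301, 0.2303, 0.1111]
ee_rot: [-3.141, 0.0, 1.568]
force: [-0.3, -0.5, 0.3]
gripper_width: 0.0778
gripper_force: 0.0
time_s: 32.65
eef_pos: [0.5672, 0.1654, 0.2506]
ee_rot: [3.133, -0.001, 1.569]
force: [0.3, -0.6, 0.6]
gripper_width: 0.0923
gripper_force: 0.0
time_s: 33.15
eef_pos: [0.4235, 0.0538, 0.2463]
ee_rot: [3.141, 0.001, 1.565]
force: [0.1, 1.1, -0.3]
gripper_width: 0.0919
gripper_force: 0.0
[0.42346388 0.05382636 0.24625852]
cup [190 193] [213 216] [0.6283 0.2247 0.0262]
blue [188 191] [220 222] [0.6286 0.2246 0.034 ]
housB [196 151] [216 173] [0.7392 0.2202 0.0246]
housA [392 342] [411 360] [ 0.2757 -0.2405  0.0223]
red [262 133] [271 141] [0.7876 0.071  0.0107]
tin [203 297] [223 320] [0.3835 0.2098 0.0267]
cup scene [325 311] [351 345] [0.6409 0.2393 0.0305]
expected rim centre [339.72555334 321.34747472   1.        ]
```

Nothing has shifted: the bystanders match their starting positions to within 1 mm, and the cup rim sits at the height expected for a full nest. Handing in.

```bash
python3 -c "
from plant import bot
print(bot.close_job())"
```

```text
the job is handed in; nothing more can be done
None
```

I handed the job in at about 33 s of robot time: the grey tub is in the yellow square with the blue tub and empty cup nested upright in it, all five balls are in the green bin, and the tin, housings and bottle had not moved in my last check; no verdict came back.

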